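Push a parcel over the lip and up to the stop of the labelling stand

ROBOT

A 7-joint arm with a two-finger parallel gripper is mounted at the origin on a cart in front of the work surface, level with it; the furniture and walls round the work are solid. World frame = base frame: x ahead of the robot, y to its left, z up, the work surface at z = 0. Lengths are in mm, angles in degrees, forces in N, time in s.
With the tool pointing down it reaches from about 425 to 975 mm from the base axis. Payload 16.7 kg.
Tool frame: the origin (TCP) lies on the centre line of the jaws, within the pads' length; the fingertips stand 14 mm ahead of it and the grasp point (between the pads) lies 5 mm behind it; z points along the fingers, y is the line along which they close (so a half turn about z gives the same grasp; the last joint's range is limited). The gripper opens to 85 mm and grips with 20 to 120 N. Pads are 22 mm wide; open, the fingers measure 114 mm over their backs; the gripper's body (76 mm by 85 mm) begins 54 mm behind the grasp point. The pads swing forward as they close: fully open they stand 13 mm farther back than shut.
Start: joints at [62.653, 24.414, 4.234, 92.017, -1.954, 63.644, -3.845], TCP at [217.291, -639.032, 245.302] pointing down, gripper open.
Joint ranges: [-163.25, 163.25], [-28.42, 122.38], [-70.27, 78.77], [12.13, 141.07], [-58.53, 238.53], [9.26, 117.41], [-156.51, 156.51]. Speed limits (degrees/s): [108.29, 108.29, 136.94, 136.94, 172.46, 172.46, 172.46].

INTERFACE

Orientations are given as [roll, pitch, yaw] about the fixed x, y, z axes, in that order (R = Rz(yaw) Ry(pitch) Rx(roll)).
In Python, from bench import * gives the robot as it stands.
- The arm moves only by the shell command python3 -m pendant 'ROWS' [FORCE]. ROWS is JSON, a list of rows, each a list of 3 entries, a list of its own where there are three numbers: the shift along the tool's x, y, z in units of 30 mm (1.0 is 30 mm), then the turn about the tool's z in degrees, then the closure in counts, from 0 (fully open) to 255 (shut). A call has exactly 5 rows; each row is the pose to reach, as a shift and turn from the pose commanded when the call began, along the tool's axes at that moment; what a row does not reach only later rows make up. A row lasts 1/12 s, in which the tool goes at most 41.7 mm and 7.16 degrees, less where a joint would pass 70% of its speed; a pose out of reach is approached as far as the arm can. A call with a gripper value outside its range is refused whole. The fingers move at their own pace and stop on an object; FORCE is the grip in N (left out, the last holds). Time passes only in rows, so rows that repeat a pose let the fingers close, or fill a call up. It gives the time, the measured TCP pose, the force, the opening and the grip force at its end, in the units of the state.
- sense(): the state, without advancing time (a new reading comes with each control period).
- snapshot(name): name is "side" or "top" or "wrist"; returns (picture, depth): 384x512x3 uint8, red, green, blue; 384x512 float32, mm along the optical axis (not along the pixel's ray), 0 where there is no reading.
- calibration(name): a dict with "intrinsics" (3x3 intrinsics, pixels), "position" and "orientation" of the camera in the world; the wrist camera has in their place "T_tool_cam" (4x4, takes a point from camera to tool coordinates, whose origin is the TCP and whose axes are the flange's). Camera axes: x right, y up, looking along -z (the intrinsics and any distortion apply to the point x, -y, -z); pixel columns grow to the right and rows downward; lengths in mm; the calibration is good to about 2 mm. A picture is of the moment at which its call begins: read the wrist's pose just before it. calibration takes no time and is no camera call.
- finish_job(): hands the job in; it is judged then, once.
Trained networks look in the newest picture that a camera, given by its name, has taken for a name from the list of things; names that differ only in an ending like _2 or _b are one class to them, and where a whole thing is asked for, a point or a joint stands for the part that bears it (a point fixed in the world has none). Each returns a list of dicts, best first, with "p" (0 to 1); they miss things now and then, are a little off and sometimes report something else, mostly with a low value. They report only what shows in the picture. A call takes as long as a camera call.
- look_for(thing, camera): "centre" ([x, y, z] in mm, in the coordinates of the camera as it stood for that picture, good to about 4 mm: the middle of the surface that is visible of it).
The state is a dict: "time": time; "joint_pos": joint angles; "qvel": joint speeds; "tau": joint torques, N m; "ee_pos": TCP position; "tool_rot": TCP orientation; "force": force on the tool from outside, world axes, zero at the start; "moment": the same for the moment, N m; "width": finger opening in mm; "gripper_force": force on a finger pad.
Only numpy, scipy, OpenCV 4.12 (cv2) and the standard library are available. Lean on these libraries where they do the work, as an engineer would, in place of code of your own. Each camera call takes 0.05 s, during which the arm holds its last target. There are 200 camera calls.

TASK

Push the closed cardboard parcel up the ramp of the labelling stand and over the lip at its top, so that it lies flat on the deck between the guides. Then keep pushing it slowly until it meets the stop bar, press it there firmly for a moment but gently, without ramming the bar, and leave it square against the bar. Do not tip the parcel over and leave the other things on the table where they are.

Things in the scene. Friction and masses are not known exactly. Their poses are not given: they have to be found in the camera images.
- parcel: closed cardboard carton, 110 (x) x 100 (y) x 45 (z) mm, 0.3 to 0.65 kg, too wide to grip. Origin: centre of its underside; z up; leading face at x = +55 mm. At the start it stands on the table before the foot of the ramp, its x axis within 0.3 rad of the stand's x axis, up to 35 mm to either side of the stand's centre line.
- stand: low metal stand, fixed to the table. Origin: on the table, on its centre line; x points up the ramp, the way the parcel travels; z up. The ramp runs from its foot at x = -130 mm evenly up to the crest of the lip. Guide strips 6 mm thick, tops at 26 mm, stand on both sides: inner faces 150 mm apart at the foot, narrowing to 108 mm at the lip and 108 mm beside the deck.
- lip (a point): crest of the rounded lip (10 mm rod across the way) in which the ramp ends, on the centre line, at x = -27 mm of the stand, 18 mm above the table and 6 mm above the deck behind it
- deck (a point): a point on the flat deck behind the lip, at x = 50 mm of the stand; the deck is 12 mm above the table and runs to x = 201 mm
- backstop: backstop at the far end of the deck, same origin and axes as the stand. It carries an adjustable stop bar across the way, 100 mm wide, top 48 mm above the table, clamped with its face toward the ramp anywhere from x = 110 to 150 mm: the setting is not reported and must be felt for or seen. The bar is rigid: about 10 N is a firm press, 20 N is ramming.
- tape_brown: bystander: brown roll of packing tape on its side face, 68 mm diameter, 48 mm high; origin centre of underside
- staples_box: bystander: small box of staples 36 x 58 x 24 mm; origin centre of underside
- till_roll_a: bystander: white paper till roll standing on end, 48 mm diameter, 57 mm high; origin centre of underside
- stamp: bystander: wooden hand stamp, foot 28 x 52 mm, 72 mm high with turned handle; origin centre of underside

How it is judged (in metres and radians):
On the way, in this order (a step that is already met when the one before it is completed fails the run):
1. the parcel is over the lip and lies flat on the deck (z of parcel in the frame of stand between 0.01 and 0.015 m and x of parcel in the frame of stand above 0.035 m and angle between parcel's own z axis and vertical below 0.04 rad), for 0.1 s.
2. the parcel, flat on the deck, is pressed against the stop bar with more than 3 N (all of step 1 and contact force between parcel and backstop above 3 N), for 0.25 s.
At the end, for the whole second after the job is handed in: The parcel lies flat on the deck beyond the lip (underside within 3 mm of the deck's height, tilt under 0.04 rad), square to the stand within 0.06 rad, its leading face within 3 mm of the stop bar's face, and at rest (all of step 1 and angle between the x axis of parcel and the x axis of stand, either way round below 0.06 rad and x of stop_face in the frame of parcel below 0.06 m and linear speed of parcel below 0.01 m/s); the robot touches nothing.
It fails at once if the parcel is rammed against the stop bar (more than 20 N between them) (contact force between parcel and backstop above 20 N).
It fails at once if the parcel is tipped by more than 0.5 rad (angle between parcel's own z axis and vertical above 0.5 rad).
It fails at once if a bystander is moved by more than 20 mm (distance of any of tape_brown, staples_box, till_roll_a, stamp from where it was at the start of the episode above 0.02 m).
It also fails if it takes over 72 s, if anything falls off the work surface, if the arm or the gripper's body presses on something with over 40 N, if the wrist force passes 120 N, or if a joint passes its speed limit or range.

## Working session

There is one attempt and no reset: what is moved stays moved. The work goes in short steps, Python scripts to look and compute and a shell command to move; the robot and the scene stay as the last step left them, time stands still between calls to the robot, and variables do not carry over. Pictures are saved under pics/ and viewed, at most 10 in all, crops included, and the job is handed in when it is done.

```bash
mkdir -p pics; cat > h.py <<'E'
from bench import *
import numpy as np, cv2
from scipy.spatial.transform import Rotation as R
def T(cam):
    c=calibration(cam)
    if 'T_tool_cam' in c:
        s=sense();M=np.eye(4);M[:3,:3]=R.from_euler('xyz',s['tool_rot'],degrees=True).as_matrix();M[:3,3]=s['ee_pos']
        return M@np.array(c['T_tool_cam'])
    M=np.eye(4);o=np.array(c['orientation'],float)
    M[:3,:3]=o if o.shape==(3,3) else R.from_euler('xyz',o,degrees=True).as_matrix()
    M[:3,3]=c['position'];return M
def cloud(cam,depth,M):
    K=np.array(calibration(cam)['intrinsics']);v,u=np.indices(depth.shape)
    P=np.stack([(u-K[0,2])/K[0,0]*depth,-(v-K[1,2])/K[1,1]*depth,-depth],-1)
    return P@M[:3,:3].T+M[:3,3]
E
python3 - <<'E'
from h import *
print(calibration('top'));print(sense())
ims=[]
for c in ['top','side']:
    M=T(c);p,d=snapshot(c);cv2.imwrite(f'pics/{c}0.png',p[...,::-1]);np.save(f'{c}0.npy',cloud(c,d,M))
    for t in ['parcel','stand','backstop','lip','deck','tape_brown','staples_box','till_roll_a','stamp']:
        for r in look_for(t,c)[:2]:
            print(c,t,round(r['p'],2),(M[:3,:3]@np.array(r['centre'])+M[:3,3]).round(0))
E
```

```text
{'intrinsics': array([[369.8215783 ,   0.        , 249.37084396],
       [  0.        , 369.8215783 , 189.04369622],
       [  0.        ,   0.        ,   1.        ]]), 'position': array([515.30168716,  -6.81216461, 888.84752281]), 'orientation': array([  2.92695616,  -1.22957682, -89.72882392])}
{'time': 0.0, 'joint_pos': array([62.65329355, 24.45001919,  4.2310927 , 92.05110849, -1.95355562,
       63.64437972, -3.84328816]), 'qvel': array([ 0.00101513,  0.01694637, -0.05558726,  0.10419539,  0.06100626,
        0.00835501,  0.05008325]), 'tau': array([-4.09258973e-04, -9.49824357e+01,  3.76019150e+00, -4.63498414e+01,
        1.92286866e-02,  1.03530168e-02,  3.91898448e-05]), 'ee_pos': array([ 217.16921871, -638.70435144,  244.61489895]), 'tool_rot': array([-1.79926851e+02,  5.52657800e-03,  1.87807881e+01]), 'force': array([ 0.14302809,  0.59848278, -1.28065741]), 'moment': array([0.02659851, 0.01830029, 0.05388139]), 'gripper_force': 0.0, 'width': 85.49801463204174}
top parcel 0.81 [ 503. -217.   44.]
top stand 0.85 [520.  60.   8.]
top backstop 0.73 [524. 168.  23.]
top lip 0.62 [521.  63.  14.]
top lip 0.59 [ 503. -217.   45.]
top deck 0.96 [518.  61.  12.]
top tape_brown 0.56 [667. 116.  46.]
top staples_box 0.83 [662. -87.  26.]
top till_roll_a 0.83 [ 685. -167.   60.]
top stamp 0.77 [392. 117.  15.]
top stamp 0.75 [661. -87.  25.]
side parcel 0.75 [ 501. -253.   45.]
side stand 0.82 [512.  -4.   8.]
side stand 0.41 [ 657. -103.   25.]
side backstop 0.83 [516. 146.  30.]
side lip 0.85 [519.   1.  11.]
side deck 0.87 [511.  -0.  14.]
side tape_brown 0.69 [656.  86.  32.]
side staples_box 0.8 [ 655. -105.   27.]
side till_roll_a 0.78 [ 684. -185.   44.]
side till_roll_a 0.21 [513.  -2.  10.]
side stamp 0.78 [390. 110.  26.]
```

View pics/top0.png

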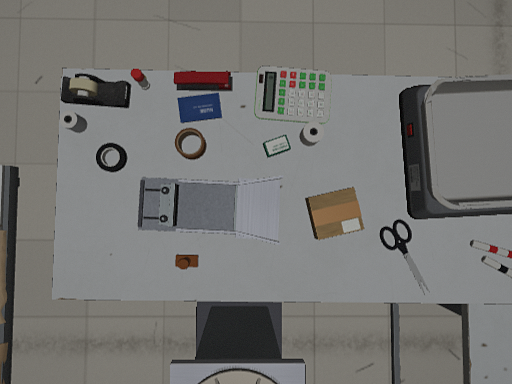

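View pics/side0.png

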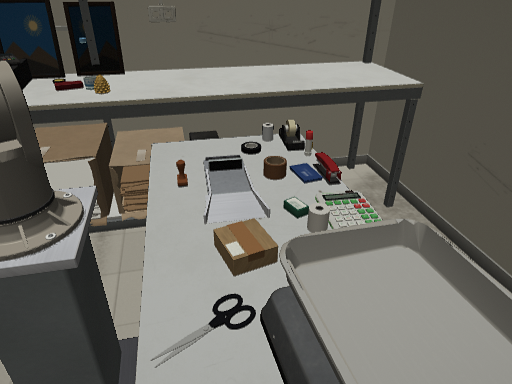

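```bash
python3 - <<'E'
from h import *
for c in ['top','side']:
    P=np.load(c+'0.npy');z=P[...,2]
    m=((z>38)&(z<60)&(abs(P[...,0]-503)<90)&(P[...,1]>-340)&(P[...,1]<-130))
    n,l,s,ce=cv2.connectedComponentsWithStats(m.astype(np.uint8));k=1+s[1:,4].argmax()
    q=P[l==k];print(c,'parcel',cv2.minAreaRect(q[:,:2].astype(np.float32)),np.median(q[:,2]),len(q), s[k])
    m=((z>40)&(z<56)&(abs(P[...,0]-520)<60)&(P[...,1]>100)&(P[...,1]<260))
    q=P[m];print('bar',len(q),cv2.minAreaRect(q[:,:2].astype(np.float32)) if len(q) else '')
    # guides: height map
    m=((z>20)&(z<32)&(abs(P[...,0]-520)<110)&(P[...,1]>-60)&(P[...,1]<250))
    for y in range(-60,240,20):
        q=P[m&(abs(P[...,1]-y)<10)]
        if len(q): 
            a=q[q[:,0]<518,0];b=q[q[:,0]>=518,0]
            print(y,[(len(w),w.min().round(0),np.median(w).round(1),w.max().round(0)) for w in(a,b) if len(w)])
E
```

```text
top parcel ((503.95086669921875, -223.19029235839844), (99.83868408203125, 111.46495056152344), 13.229229927062988) 44.98776591174715 2097 [ 308  188   56   52 2097]
bar 290 ((521.427978515625, 149.9359130859375), (14.908865928649902, 99.7061996459961), 87.26225280761719)
-60 [(14, np.float64(439.0), np.float64(443.4), np.float64(446.0)), (12, np.float64(578.0), np.float64(580.8), np.float64(583.0))]
-40 [(23, np.float64(443.0), np.float64(445.9), np.float64(450.0)), (23, np.float64(576.0), np.float64(578.6), np.float64(583.0))]
-20 [(25, np.float64(448.0), np.float64(452.7), np.float64(457.0)), (24, np.float64(571.0), np.float64(575.9), np.float64(578.0))]
0 [(27, np.float64(452.0), np.float64(457.3), np.float64(494.0)), (26, np.float64(520.0), np.float64(571.3), np.float64(583.0))]
20 [(27, np.float64(457.0), np.float64(459.5), np.float64(462.0)), (25, np.float64(571.0), np.float64(573.3), np.float64(576.0))]
40 [(24, np.float64(457.0), np.float64(459.4), np.float64(462.0)), (24, np.float64(571.0), np.float64(573.3), np.float64(576.0))]
60 [(21, np.float64(459.0), np.float64(461.5)
[... 2198 characters left out ...]
t64(457.0), np.float64(460.6), np.float64(463.0)), (9, np.float64(571.0), np.float64(573.4), np.float64(577.0))]
100 [(7, np.float64(460.0), np.float64(461.4), np.float64(464.0)), (14, np.float64(572.0), np.float64(575.8), np.float64(630.0))]
120 [(6, np.float64(459.0), np.float64(459.8), np.float64(463.0)), (7, np.float64(573.0), np.float64(573.9), np.float64(578.0))]
140 [(65, np.float64(461.0), np.float64(492.1), np.float64(516.0)), (61, np.float64(519.0), np.float64(545.9), np.float64(578.0))]
160 [(1, np.float64(473.0), np.float64(472.7), np.float64(473.0))]
220 [(15, np.float64(469.0), np.float64(490.2), np.float64(516.0)), (27, np.float64(519.0), np.float64(550.9), np.float64(577.0))]
```

```bash
python3 - <<'E'
from h import *
for c in ['top','side']:
    P=np.load(c+'0.npy').reshape(-1,3);x,y,z=P.T
    m=(z>21)&(z<31)&(y>15)&(y<125)
    for nm,lo,hi in(('L',445,475),('R',560,590)):
        q=P[m&(x>lo)&(x<hi)];f=np.polyfit(q[:,1],q[:,0],1);print(c,nm,f, 'x@y=100',np.polyval(f,100))
    g=P[(z>18)&(z<31)&(abs(x-515)<85)&(y>-150)&(y<0)];print('guide ymin',np.sort(g[:,1])[:6].round(0))
    b=P[(z>42)&(z<54)&(abs(x-520)<45)&(y>100)&(y<200)];print('bar y',np.percentile(b[:,1],[2,50,98]).round(1))
    e=P[(z>8)&(abs(x-520)<40)&(y>150)&(y<320)];print('ymax',np.sort(e[:,1])[-5:].round(0))
E
python3 -m pendant '[[[0,0,0],-7,100],[[0,0,0],-14,100],[[0,0,0],-21,100],[[0,0,0],-28,100],[[0,0,0],-35,100]]' 60
```

```text
top L [4.34920558e-02 4.58183165e+02] x@y=100 462.5323701422918
top R [4.26451436e-02 5.72084127e+02] x@y=100 576.3486413085042
guide ymin [-102. -101.  -99.  -99.  -99.  -97.]
bar y [142.1 149.8 157. ]
ymax [234. 234. 234. 234. 234.]
side L [3.91957300e-02 4.57015243e+02] x@y=100 460.9348157687293
side R [4.04573115e-02 5.70554784e+02] x@y=100 574.6005152738577
guide ymin [-105. -104. -104. -103. -101. -101.]
bar y [138.8 145.7 156.4]
ymax [230. 230. 231. 231. 234.]
time: 1.42
ee_pos: [217.3, -639.0, 245.3]
tool_rot: [-180.0, -0.0, 54.1]
force: [0.5, -0.4, 0.7]
width: 51.8
gripper_force: 0.0
```

```bash
python3 - <<'E'
from h import *
for c in('top','side'):
    P=np.load(c+'0.npy').reshape(-1,3);x,y,z=P.T
    m=(y<-270)&(y>-750)&(x>150)&(x<640)&(z>-300)
    q=P[m&(z>20)];print(c,q.min(0),q.max(0)); q=P[m&(z>4)&(x<560)&(y>-400)];print(q[:,1].max() if len(q) else '', q[:,2].max() if len(q) else '')
    q=P[(z>3)&(z<40)&(x>440)&(x<560)&(y<-285)&(y>-345)];print('scissors',q.min(0) if len(q) else 0,q.max(0) if len(q) else 0)
E
python3 -m pendant '[[[0,0,0],-7,100],[[0,0,0],-14,100],[[0,0,0],-21,100],[[0,0,0],-28,100],[[0,0,0],-33.5,100]]'
```

```text
top [ 392.93260737 -644.13501559   20.14263926] [ 639.9956733  -270.05232797  168.34812111]
-270.0523279748771 166.89481938299616
scissors [ 440.33415991 -344.93090368    3.074747  ] [ 559.84216144 -285.12220932   11.78025511]
side [ 461.78536761 -633.89007483   20.03124283] [ 639.99432514 -270.0257074   167.39780018]
-270.02570739523264 166.02607106223297
scissors [ 441.75426523 -344.75199062    3.30813841] [ 487.22938792 -285.04644305   39.74946392]
time: 1.83
ee_pos: [217.2, -639.0, 245.3]
tool_rot: [-180.0, -0.0, 87.6]
force: [0.1, -0.2, 1.2]
width: 52.1
gripper_force: 0.0
```

```bash
python3 - <<'E'
from h import *
for c in('top','side'):
    P=np.load(c+'0.npy').reshape(-1,3);x,y,z=P.T
    for lo,hi in((15,60),(60,120),(120,180)):
        q=P[(z>lo)&(z<hi)&(y<-285)&(y>-500)&(x>350)&(x<620)];
        if len(q):print(c,lo,q[:,0].min(),np.sort(q[:,1])[-5:].round(0),[ (a,q[(q[:,0]>a)&(q[:,0]<a+30),1].max().round(0)) for a in range(380,620,30) if ((q[:,0]>a)&(q[:,0]<a+30)).any()])
E
python3 -m pendant '[[[1.2,0.6,0],0,100],[[2.3,1.4,0],0,100],[[3.4,2.2,0],0,100],[[4.4,3.2,0],0,100],[[5.3,4.2,0],0,100]]'
```

```text
top 15 468.41109195250874 [-286. -286. -286. -285. -285.] [(440, np.float64(-286.0)), (470, np.float64(-285.0)), (500, np.float64(-397.0)), (530, np.float64(-395.0)), (560, np.float64(-394.0)), (590, np.float64(-392.0))]
top 60 499.1723494108989 [-395. -395. -395. -395. -394.] [(470, np.float64(-422.0)), (500, np.float64(-405.0)), (530, np.float64(-397.0)), (560, np.float64(-396.0)), (590, np.float64(-394.0))]
top 120 515.202373890239 [-381. -381. -381. -381. -381.] [(500, np.float64(-399.0)), (530, np.float64(-386.0)), (560, np.float64(-383.0)), (590, np.float64(-381.0))]
side 15 466.89023050138354 [-285. -285. -285. -285. -285.] [(440, np.float64(-286.0)), (470, np.float64(-285.0)), (500, np.float64(-451.0))]
side 60 497.58935731531085 [-401. -401. -401. -400. -400.] [(470, np.float64(-422.0)), (500, np.float64(-413.0)), (530, np.float64(-404.0)), (560, np.float64(-402.0)), (590, np.float64(-400.0))]
side 120 512.8403226950254 [-385. -384. -384. -383. -381.] [(500, np.float64(-400.0)), (530, np.float64(-387.0)), (560, np.float64(-385.0)), (590, np.float64(-381.0))]
time: 2.25
ee_pos: [351.3, -484.6, 245.7]
tool_rot: [180.0, 0.0, 87.2]
force: [0.8, -1.0, -0.5]
width: 52.1
gripper_force: 0.0
```

```bash
python3 -c "
from h import *
print(calibration('wrist')['T_tool_cam'])"
python3 -m pendant '[[[1,0.8,0],0,100],[[2,1.6,0],0,100],[[3,2.4,0],0,100],[[4,3.2,0],0,100],[[5,3.9,0],0,100]]'
python3 -m pendant '[[[0.6,0.5,0.5],0,100],[[1.1,0.9,1.2],0,100],[[1.1,0.9,2.4],0,100],[[1.1,0.9,3.6],0,100],[[1.1,0.9,4.8],0,100]]'
python3 -m pendant '[[[0,0,0.7],0,100],[[0,0,1.4],0,100],[[0,0,1.8],0,100],[[0,0,2.1],0,100],[[0,0,2.1],0,100]]'
python3 - <<'E'
from h import *
ims=[]
for c in('top','side','wrist'):
    p,d=snapshot(c);ims.append(p[...,::-1])
cv2.imwrite('pics/a1.png',np.hstack([cv2.resize(i,(266,200))if k==0 else cv2.resize(i,(266,200)) for k,i in enumerate(ims)]))
cv2.imwrite('pics/a2.png',cv2.resize(ims[1][150:350,130:390],(780,600)))
E
```

```text
[[-2.13155677e-04  9.62632222e-01  2.70812037e-01  6.85541962e+01]
 [ 9.99999862e-01  3.35391537e-04 -4.05089280e-04 -9.50764136e-02]
 [-4.80780059e-04  2.70811913e-01 -9.62632161e-01 -1.29726008e+02]
 [ 0.00000000e+00  0.00000000e+00  0.00000000e+00  1.00000000e+00]]
time: 2.67
ee_pos: [476.0, -340.3, 245.6]
tool_rot: [180.0, 0.0, 87.3]
force: [0.6, -0.5, 0.7]
width: 52.0
gripper_force: 0.0
time: 3.08
ee_pos: [503.6, -309.9, 100.3]
tool_rot: [179.9, 0.0, 87.3]
force: [0.2, -0.8, -0.1]
width: 51.8
gripper_force: 0.0
time: 3.5
ee_pos: [502.7, -309.9, 37.1]
tool_rot: [-179.9, -0.0, 87.3]
force: [-1.3, 0.7, 0.8]
width: 51.8
gripper_force: 0.0
```

View pics/a2.png

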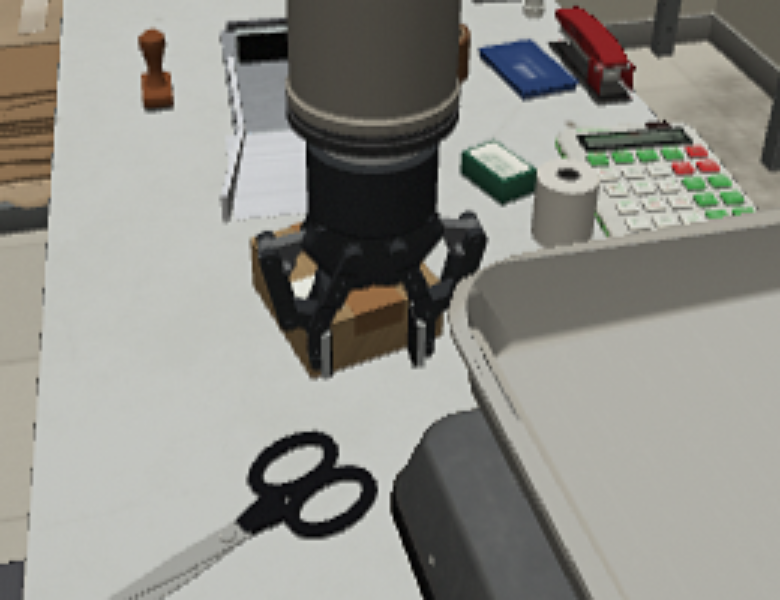

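```bash

python3 -m pendant '[[[0.2,0,0],0,100],[[0.4,0,0],0,100],[[0.6,0,0],0,100],[[0.8,0,0],0,100],[[1,0,0],0,100]]'
python3 -m pendant '[[[0.2,0,0],0,100],[[0.4,0,0],0,100],[[0.6,0,0],0,100],[[0.8,0,0],0,100],[[1,0,0],0,100]]'
python3 -m pendant '[[[0.2,0,0],0,100],[[0.4,0,0],0,100],[[0.6,0,0],0,100],[[0.7,0,0],0,100],[[0.7,0,0],0,100]]'
cat >> h.py <<'E'
def parcel(y0,z0,z1,cams=('top','side')):
    """top-surface rectangle of the parcel near world y0"""
    out={}
    for c in cams:
        M=T(c);p,d=snapshot(c);P=cloud(c,d,M);x,y,z=P[...,0],P[...,1],P[...,2]
        h=cv2.cvtColor(p,cv2.COLOR_RGB2HSV)
        m=(z>z0)&(z<z1)&(abs(x-512)<90)&(abs(y-y0)<90)&(h[...,1]>60)
        n,l,s,_=cv2.connectedComponentsWithStats(m.astype(np.uint8))
        if n<2: print(c,'none');continue
        k=1+s[1:,4].argmax();q=P[l==k]
        A=np.c_[q[:,:2],np.ones(len(q))];f=np.linalg.lstsq(A,q[:,2],rcond=None)[0]
        r=cv2.minAreaRect(q[:,:2].astype(np.float32))
        print(c,len(q),'centre',np.round(r[0],1),'size',np.round(r[1],1),'ang',round(r[2],1),'z %.1f slope_y %.3f'%(np.median(q[:,2]),f[1]),'ymax %.1f'%np.percentile(q[:,1],99.5))
        out[c]=p
    return out
E
python3 - <<'E'
from h import *
o=parcel(-165,38,60)
cv2.imwrite('pics/b.png',np.hstack([cv2.resize(o[c][100:300,130:400,::-1],(400,296)) for c in o]) if len(o)==2 else o.popitem()[1])
E
```

```text
time: 4.07
ee_pos: [504.7, -280.1, 38.9]
tool_rot: [180.0, 0.1, 87.3]
force: [-1.8, -4.3, 3.5]
width: 51.9
gripper_force: 2.2
time: 4.48
ee_pos: [506.0, -250.1, 38.8]
tool_rot: [180.0, 0.0, 87.3]
force: [-2.3, -5.8, 2.8]
width: 52.0
gripper_force: 2.5
time: 4.9
ee_pos: [507.4, -228.3, 38.6]
tool_rot: [180.0, -0.0, 87.3]
force: [0.2, 0.2, 0.4]
width: 52.0
gripper_force: 0.0
top 1831 centre [ 523.7 -162.4] size [110.7  98.5] ang 87.3 z 45.1 slope_y -0.000 ymax -106.5
side 337 centre [ 513.7 -194.9] size [68.6 50. ] ang 79.0 z 45.0 slope_y 0.017 ymax -166.0
```

View pics/b.png

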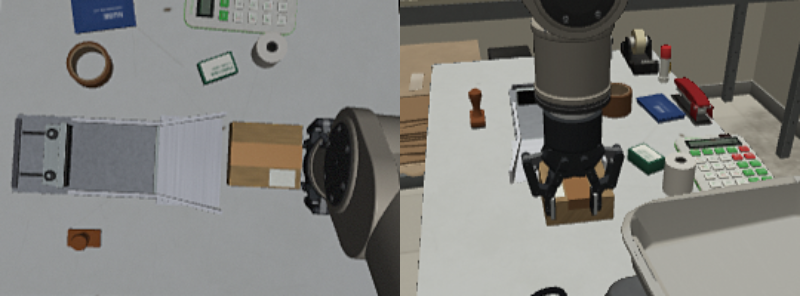

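```bash
python3 -c "
from h import *
print(sense()['joint_pos'].round(1))"
python3 -m pendant '[[[-0.4,0,0],0,100],[[-0.7,0,-0.5],0,100],[[-0.7,0,-1.7],0,100],[[-0.7,0,-2.9],0,100],[[-0.7,0,-4],0,100]]'
python3 -m pendant '[[[0.7,0.9,0],-7,100],[[1.4,1.8,0],-14,100],[[2.1,2.6,0],-21,100],[[3.05,3.06,0],-28,100],[[3.05,3.06,0],-35,100]]'
python3 -m pendant '[[[0,0,0],-7,100],[[0,0,0],-14,100],[[0,0,0],-21,100],[[0,0,0],-28,100],[[0,0,0],-35,100]]'
python3 -m pendant '[[[0,0,0],-7,100],[[0,0,0],-14,100],[[0,0,0],-20,100],[[0,0,0],-20,100],[[0,0,0],-20,100]]'
python3 -c "
from h import *
print(sense()['joint_pos'].round(1));parcel(-165,38,60)"
```

```text
[ 31.6  30.1 -17.4 115.   14.4  36.9   2.2]
time: 5.42
ee_pos: [505.6, -251.1, 159.8]
tool_rot: [-180.0, -0.0, 87.2]
force: [0.5, -0.3, 0.7]
width: 51.9
gripper_force: 0.0
time: 5.83
ee_pos: [605.2, -157.5, 158.5]
tool_rot: [179.8, -0.1, 122.9]
force: [-0.4, 1.8, 1.0]
width: 52.0
gripper_force: 0.0
time: 6.25
ee_pos: [601.9, -164.2, 158.1]
tool_rot: [180.0, -0.0, 157.6]
force: [0.5, -0.2, -0.8]
width: 52.0
gripper_force: 0.0
time: 6.67
ee_pos: [601.9, -164.1, 158.0]
tool_rot: [180.0, -0.0, 177.0]
force: [-0.6, 0.5, 0.0]
width: 51.7
gripper_force: 0.0
[ 39.7  30.1 -40.4 101.4  22.7  57.   77.5]
top 1828 centre [ 524.1 -162.2] size [111.1  98. ] ang 87.2 z 45.0 slope_y -0.002 ymax -106.6
side 1230 centre [ 521.8 -162.7] size [115.3 100. ] ang 87.2 z 44.9 slope_y 0.013 ymax -108.7
```

```bash

python3 -m pendant '[[[0,0,1],0,100],[[0,0,2],0,100],[[0,0,3],0,100],[[0,0,3.7],0,100],[[0,0,4],0,100]]'
python3 -m pendant '[[[0.2,0,0],0,100],[[0.4,0,0],0,100],[[0.55,0,0],0,100],[[0.7,0,0],0,100],[[0.8,0,0],0,100]]'
python3 -m pendant '[[[0.1,0,0],0,100],[[0.2,0,0],0,100],[[0.3,0,0],0,100],[[0.32,0,0],0,100],[[0.32,0,0],0,100]]'
python3 -m pendant '[[[-0.3,0,0],0,100],[[-0.7,0,0],0,100],[[-0.7,0,-1],0,100],[[-0.7,0,-2.2],0,100],[[-0.7,0,-4],0,100]]'
python3 -c "
from h import *
print(sense()['ee_pos']);parcel(-165,38,60)"
```

```text
time: 7.18
ee_pos: [600.6, -163.1, 35.4]
tool_rot: [180.0, -0.2, 177.2]
force: [-0.4, -0.5, -0.1]
width: 52.0
gripper_force: 0.0
time: 7.6
ee_pos: [578.8, -162.4, 39.9]
tool_rot: [-180.0, 0.2, 177.3]
force: [4.9, -0.1, 2.1]
width: 51.5
gripper_force: 2.4
time: 8.02
ee_pos: [569.9, -161.9, 39.8]
tool_rot: [-180.0, 0.2, 177.3]
force: [4.9, -1.2, 4.8]
width: 51.8
gripper_force: 2.5
time: 8.43
ee_pos: [588.8, -162.2, 146.1]
tool_rot: [179.9, -0.2, 177.3]
force: [0.7, -0.3, -0.2]
width: 51.8
gripper_force: 0.0
[ 588.76725832 -162.24727557  146.07212327]
top 1837 centre [ 509.8 -161.6] size [110.6  97.9] ang 87.2 z 45.0 slope_y -0.002 ymax -106.4
side 1236 centre [ 507.5 -161.3] size [116.   99.7] ang 87.3 z 44.9 slope_y 0.014 ymax -107.4
```

```bash

python3 -m pendant '[[[0,0,0],7,100],[[0,0,0],14,100],[[0,0,0],21,100],[[0,0,0],28,100],[[0,0,0],35,100]]'
python3 -m pendant '[[[0,0,0],7,100],[[0,0,0],14,100],[[0,0,0],21,100],[[0,0,0],28,100],[[0,0,0],35,100]]'
python3 -m pendant '[[[0,0,0],7,100],[[0,0,0],14,100],[[0,0,0],19.7,100],[[0,0,0],19.7,100],[[0,0,0],19.7,100]]'
python3 -m pendant '[[[-0.8,-0.7,0],0,100],[[-1.5,-1.4,0],0,100],[[-2.2,-2.1,0],0,100],[[-2.88,-2.71,0],0,100],[[-2.88,-2.71,0],0,100]]'
```

```text
time: 8.95
ee_pos: [589.7, -162.7, 146.3]
tool_rot: [180.0, -0.0, 141.9]
force: [1.4, 0.4, -0.0]
width: 52.1
gripper_force: 0.0
time: 9.37
ee_pos: [589.7, -162.7, 146.3]
tool_rot: [-180.0, -0.0, 106.9]
force: [-0.1, -0.6, 0.5]
width: 51.9
gripper_force: 0.0
time: 9.78
ee_pos: [589.7, -162.5, 146.2]
tool_rot: [-180.0, 0.0, 87.8]
force: [1.4, -0.2, -0.4]
width: 51.6
gripper_force: 0.0
time: 10.2
ee_pos: [500.7, -250.0, 145.9]
tool_rot: [-179.9, 0.1, 87.5]
force: [-0.3, -1.4, 0.5]
width: 51.8
gripper_force: 0.0
```

```bash

python3 -m pendant '[[[0,0,1],0,100],[[0,0,2],0,100],[[0,0,3],0,100],[[0,0,3.6],0,100],[[0,0,3.6],0,100]]'
python3 -m pendant '[[[0.2,0,0],0,100],[[0.4,0,0],0,100],[[0.5,0,0],0,100],[[0.5,0,0],0,100],[[0.5,0,0],0,100]]'
```

```text
time: 10.62
ee_pos: [502.9, -244.6, 34.6]
tool_rot: [-179.7, -0.1, 87.8]
force: [-1.5, 0.9, -0.0]
width: 51.6
gripper_force: 0.0
time: 11.03
ee_pos: [505.9, -230.5, 39.1]
tool_rot: [179.9, 0.0, 87.6]
force: [-0.1, 0.6, 0.0]
width: 52.1
gripper_force: 0.0
```

```bash

python3 -m pendant '[[[0.2,0,0],0,100],[[0.4,0,0],0,100],[[0.6,0,0],0,100],[[0.8,0,0],0,100],[[1,0,0],0,100]]'
python3 -m pendant '[[[0.2,0,0],0,100],[[0.4,0,0],0,100],[[0.6,0,0],0,100],[[0.8,0,0],0,100],[[1,0,0],0,100]]'
python3 -m pendant '[[[0.2,0,0],0,100],[[0.4,0,0],0,100],[[0.6,0,0],0,100],[[0.8,0,0],0,100],[[1,0,0],0,100]]'
python3 - <<'E'
from h import *
o=parcel(-70,38,75)
cv2.imwrite('pics/c.png',np.hstack([cv2.resize(o[c][100:300,130:400,::-1],(400,296)) for c in o]))
E
```

```text
time: 11.45
ee_pos: [506.9, -201.6, 38.7]
tool_rot: [179.9, 0.1, 87.5]
force: [0.6, -7.9, 3.6]
width: 51.7
gripper_force: 3.7
time: 11.87
ee_pos: [508.1, -171.3, 38.6]
tool_rot: [179.9, 0.1, 87.5]
force: [0.1, -5.6, 1.9]
width: 51.8
gripper_force: 3.1
time: 12.28
ee_pos: [509.2, -140.9, 38.4]
tool_rot: [180.0, 0.0, 87.5]
force: [0.1, -3.6, 1.3]
width: 52.2
gripper_force: 2.4
top 1662 centre [513.3 -68.3] size [100.4  98. ] ang 87.7 z 53.5 slope_y 0.112 ymax -17.4
side 343 centre [ 514.9 -109. ] size [70.3 50.3] ang 80.2 z 47.5 slope_y 0.132 ymax -76.2
```

View pics/c.png

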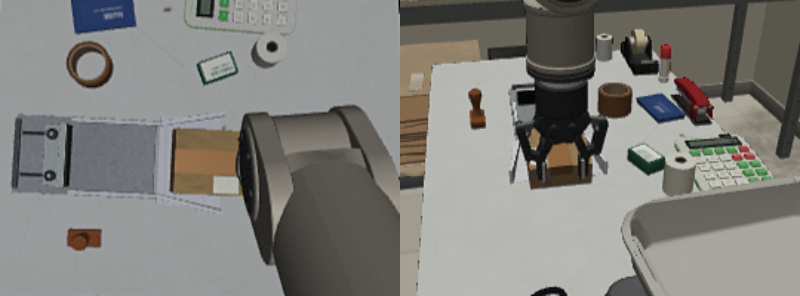

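```bash

python3 -m pendant '[[[0.2,0,0],0,100],[[0.4,0,0],0,100],[[0.6,0,0],0,100],[[0.8,0,0],0,100],[[1,0,0],0,100]]'
python3 -m pendant '[[[0.2,0,0],0,100],[[0.4,0,0],0,100],[[0.6,0,0],0,100],[[0.8,0,0],0,100],[[1,0,0],0,100]]'
python3 -m pendant '[[[0.2,0,0],0,100],[[0.4,0,0],0,100],[[0.6,0,0],0,100],[[0.8,0,0],0,100],[[1,0,0],0,100]]'
python3 - <<'E'
from h import *
o=parcel(15,45,85,('top',))
E
```

```text
time: 12.8
ee_pos: [510.5, -111.3, 38.3]
tool_rot: [180.0, 0.1, 87.5]
force: [-1.9, -21.0, 17.1]
width: 52.1
gripper_force: 10.9
time: 13.22
ee_pos: [512.8, -84.3, 39.4]
tool_rot: [179.9, 0.2, 87.4]
force: [-2.1, -29.8, 26.7]
width: 51.9
gripper_force: 15.5
time: 13.63
ee_pos: [514.0, -53.8, 39.2]
tool_rot: [179.9, 0.2, 87.4]
force: [-0.4, -16.2, 13.8]
width: 51.9
gripper_force: 8.2
top 1007 centre [518.5  39.8] size [61.8 99.6] ang 89.5 z 69.1 slope_y 0.097 ymax 70.1
```

```bash

python3 -m pendant '[[[0.05,0,-0.05],0,100],[[0.1,0,-0.1],0,100],[[0.15,0,-0.15],0,100],[[0.2,0,-0.2],0,100],[[0.25,0,-0.2],0,100]]'
python3 - <<'E'
from h import *
o=parcel(20,45,85,('top','side'))
cv2.imwrite('pics/d.png',np.hstack([cv2.resize(o[c][100:300,130:400,::-1],(400,296)) for c in o]))
E
```

```text
time: 14.1
ee_pos: [513.1, -43.1, 44.1]
tool_rot: [-180.0, 0.0, 87.6]
force: [-0.1, -2.7, -0.9]
width: 51.8
gripper_force: 1.1
top 887 centre [519.6  53.5] size [98.6 56.5] ang 0.4 z 58.8 slope_y -0.087 ymax 80.4
side 315 centre [516.2 -13.9] size [84.2 52. ] ang 82.8 z 62.5 slope_y 0.135 ymax 26.2
```

View pics/d.png

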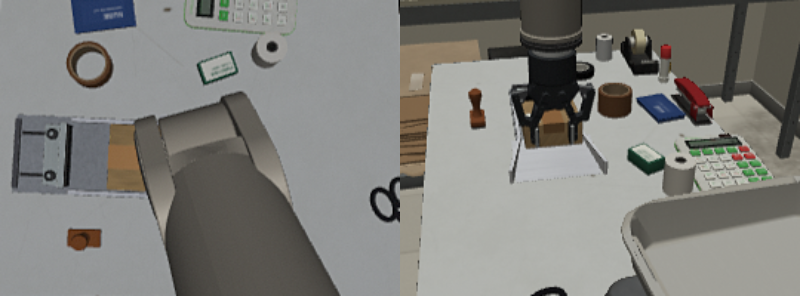

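```bash

python3 -m pendant '[[[0.12,0,0],0,100],[[0.24,0,0],0,100],[[0.36,0,0],0,100],[[0.48,0,0],0,100],[[0.6,0,0],0,100]]'
python3 -m pendant '[[[0.12,0,0],0,100],[[0.24,0,0],0,100],[[0.36,0,0],0,100],[[0.48,0,0],0,100],[[0.6,0,0],0,100]]'
python3 -m pendant '[[[0.06,0,0],0,100],[[0.12,0,0],0,100],[[0.18,0,0],0,100],[[0.24,0,0],0,100],[[0.24,0,0],0,100]]'
python3 - <<'E'
from h import *
o=parcel(65,45,85,('top','side'))
E
```

```text
time: 14.62
ee_pos: [513.9, -24.8, 43.9]
tool_rot: [-180.0, -0.0, 87.6]
force: [-0.0, -1.4, -2.0]
width: 51.7
gripper_force: 1.0
time: 15.03
ee_pos: [514.8, -6.9, 44.0]
tool_rot: [180.0, -0.0, 87.6]
force: [-0.1, -2.5, -2.0]
width: 51.7
gripper_force: 1.0
time: 15.45
ee_pos: [515.1, 0.3, 44.1]
tool_rot: [180.0, -0.0, 87.6]
force: [-0.3, 0.6, -0.3]
width: 51.7
gripper_force: 0.0
top 199 centre [516.8 112.7] size [85.6 20.2] ang 2.3 z 57.2 slope_y 0.023 ymax 121.7
side 294 centre [523.8  37.4] size [90. 53.] ang 77.3 z 56.8 slope_y 0.072 ymax 81.4
```

```bash

python3 -m pendant '[[[0.05,0,0],0,100],[[0.1,0,0],0,100],[[0.15,0,0],0,100],[[0.2,0,0],0,100],[[0.25,0,0],0,100]]'
python3 -m pendant '[[[0.04,0,0],0,100],[[0.08,0,0],0,100],[[0.12,0,0],0,100],[[0.15,0,0],0,100],[[0.15,0,0],0,100]]'
python3 - <<'E'
from h import *
o=parcel(80,45,85,('top',))
P=None
M=T('top');p,d=snapshot('top');P=cloud('top',d,M)
for x in (490,505,520,535,550): 
    v=P[(abs(P[...,0]-x)<3)&(P[...,1]>110)&(P[...,1]<160)];v=v[v[:,1].argsort()];print(x,[(round(float(a[1])),round(float(a[2]))) for a in v[::2]])
E
```

```text
time: 15.97
ee_pos: [515.4, 7.3, 44.1]
tool_rot: [180.0, 0.0, 87.6]
force: [-0.3, -5.4, 3.8]
width: 52.1
gripper_force: 2.5
time: 16.38
ee_pos: [515.6, 12.1, 44.1]
tool_rot: [180.0, -0.0, 87.6]
force: [0.7, -4.5, 2.3]
width: 52.1
gripper_force: 1.8
top 63 centre [496.9 133. ] size [47.8 11. ] ang 10.6 z 57.1 slope_y -0.125 ymax 134.9
490 [(126, 56), (128, 58), (130, 58), (131, 55), (132, 57), (143, 10), (144, 43), (144, 27), (144, 27), (145, 11), (145, 47), (148, 45), (148, 45), (150, 49), (152, 49), (152, 48), (154, 47), (156, 50), (157, 48)]
505 [(130, 57), (131, 57), (133, 58), (142, 13), (143, 11), (144, 34), (144, 45), (144, 19), (144, 43), (146, 48), (146, 45), (148, 47), (150, 49), (150, 47), (152, 48), (154, 49), (155, 46), (157, 49)]
520 [(133, 57), (143, 12), (143, 36), (143, 35), (144, 47), (146, 47), (148, 48), (150, 50), (152, 50), (155, 48), (158, 44)]
535 [(142, 42), (142, 29), (143, 40), (143, 12), (144, 46), (146, 48), (146, 46), (148, 49), (150, 50), (150, 48), (152, 51), (155, 49), (155, 47)]
550 [(142, 35), (142, 47), (145, 44), (146, 50), (148, 49), (150, 50), (151, 46), (153, 47), (155, 50), (156, 45)]
```

```bash

python3 -m pendant '[[[0.03,0,0],0,100],[[0.06,0,0],0,100],[[0.09,0,0],0,100],[[0.12,0,0],0,100],[[0.15,0,0],0,100]]' | grep -E 'ee_pos|force'
python3 -m pendant '[[[0.02,0,0],0,100],[[0.04,0,0],0,100],[[0.06,0,0],0,100],[[0.06,0,0],0,100],[[0.06,0,0],0,100]]'| grep -E 'ee_pos|force'
```

```text
ee_pos: [515.7, 16.2, 44.1]
force: [-0.4, -6.9, 3.4]
gripper_force: 2.9
ee_pos: [515.8, 18.1, 44.0]
force: [-1.1, -5.3, 3.8]
gripper_force: 2.5
```

```bash
python3 -m pendant '[[[0.015,0,0],0,100],[[0.03,0,0],0,100],[[0.03,0,0],0,100],[[0.03,0,0],0,100],[[0.03,0,0],0,100]]'| grep -E 'ee_pos|force'
```

```text
ee_pos: [515.9, 19.0, 44.0]
force: [-0.0, -5.4, 4.4]
gripper_force: 2.6
```

```bash
python3 -m pendant '[[[0.015,0,0],0,100],[[0.03,0,0],0,100],[[0.03,0,0],0,100],[[0.03,0,0],0,100],[[0.03,0,0],0,100]]'| grep -E 'ee_pos|force'
```

```text
ee_pos: [515.9, 19.9, 44.0]
force: [-0.5, -5.5, 4.1]
gripper_force: 2.7
```

```bash
python3 -m pendant '[[[0.015,0,0],0,100],[[0.03,0,0],0,100],[[0.03,0,0],0,100],[[0.03,0,0],0,100],[[0.03,0,0],0,100]]'| grep -E 'ee_pos|force'
```

```text
ee_pos: [516.0, 20.8, 44.1]
force: [0.1, -5.7, 4.6]
gripper_force: 2.7
```

```bash
python3 -m pendant '[[[0.015,0,0],0,100],[[0.03,0,0],0,100],[[0.03,0,0],0,100],[[0.03,0,0],0,100],[[0.03,0,0],0,100]]'| grep -E 'ee_pos|force'
```

```text
ee_pos: [516.0, 21.6, 44.0]
force: [0.0, -5.2, 4.0]
gripper_force: 2.7
```

```bash
python3 -m pendant '[[[0.015,0,0],0,100],[[0.03,0,0],0,100],[[0.03,0,0],0,100],[[0.03,0,0],0,100],[[0.03,0,0],0,100]]'| grep -E 'ee_pos|force'
```

```text
ee_pos: [515.9, 22.0, 44.0]
force: [-0.4, -8.3, 5.2]
gripper_force: 4.3
```

```bash
python3 -m pendant '[[[0.015,0,0],0,100],[[0.03,0,0],0,100],[[0.03,0,0],0,100],[[0.03,0,0],0,100],[[0.03,0,0],0,100]]'| grep -E 'ee_pos|force'
```

```text
ee_pos: [516.0, 22.0, 44.1]
force: [0.5, -13.1, 5.2]
gripper_force: 6.8
```

```bash
python3 -m pendant '[[[0.01,0,0],0,100],[[0.02,0,0],0,100],[[0.02,0,0],0,100],[[0.02,0,0],0,100],[[0.02,0,0],0,100]]'| grep -E 'ee_pos|force'
```

```text
ee_pos: [516.0, 22.0, 44.0]
force: [0.2, -16.2, 5.8]
gripper_force: 8.4
```

```bash
python3 -m pendant '[[[-0.04,0,0],0,100],[[-0.1,0,0],0,100],[[-0.3,0,0],0,100],[[-0.7,0,0],0,100],[[-1.2,0,0],0,100]]'| grep -E 'time|ee_pos|force'
python3 -m pendant '[[[0,0,-1],0,100],[[-1,0,-2],0,100],[[-2,0,-3],0,100],[[-3,0,-4],0,100],[[-4,0,-5],0,100]]'| grep -E 'time|ee_pos|force'
python3 -m pendant '[[[-1,0,0],0,100],[[-2,0,0],0,100],[[-3,0,0],0,100],[[-3,0,0],0,100],[[-3,0,0],0,100]]'| grep -E 'time|ee_pos|force'
python3 - <<'E'
from h import *
o=parcel(87,52,65)
cv2.imwrite('pics/e.png',np.hstack([cv2.resize(o[c][100:300,130:400,::-1],(400,296)) for c in o]))
E
```

```text
time: 20.65
ee_pos: [514.5, -11.7, 43.9]
force: [0.5, -0.2, -0.1]
gripper_force: 0.0
time: 21.07
ee_pos: [508.8, -131.4, 193.3]
force: [1.7, -1.0, -0.3]
gripper_force: 0.0
time: 21.48
ee_pos: [504.9, -221.6, 191.5]
force: [-0.2, 0.8, -0.0]
gripper_force: 0.0
top 1934 centre [521.   87.9] size [110.5  99. ] ang 87.1 z 57.1 slope_y 0.002 ymax 143.4
side 272 centre [547.9  83.8] size [111.3  44. ] ang 84.9 z 56.8 slope_y 0.013 ymax 138.1
```

View pics/e.png

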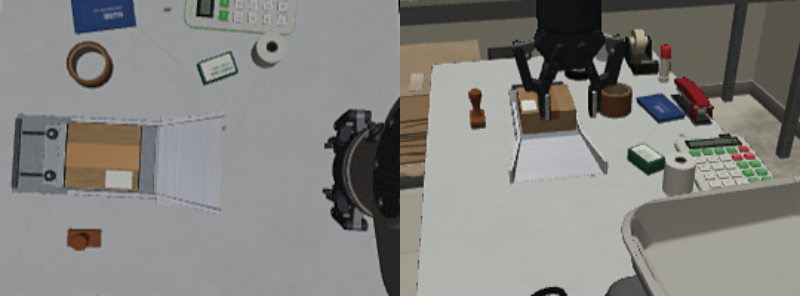

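The pictures show the parcel flat on the deck (top at 57 mm) and square at about 87° against the stand's 87.5°. Its nose is at the bar at y≈143, and the bystanders are where they were. I'm handing it in.

```bash
python3 -c "
from bench import *
print(finish_job())"
```

```text
the job is handed in; nothing more can be done
None
```

The parcel is over the lip, flat on the deck, and was pressed against the stop bar with about 10–16 N, estimated from the wrist force. It was left square against the bar, and the job is handed in (verdict not shown).

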